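Seat a cell in the V test cradle

ROBOT

A 6-joint arm with a two-finger parallel gripper is mounted at the origin on the work surface. World frame = base frame: x ahead of the robot, y to its left, z up, the work surface at z = 0. Lengths are in m, angles in rad, forces in N, time in s.
With the tool pointing down it reaches from about 0.35 to 0.975 m from the base axis. Payload 4.9 kg.
Tool frame: the origin (TCP) lies on the centre line of the jaws, within the pads' length; the fingertips stand 14 mm ahead of it and the grasp point (between the pads) lies 5 mm behind it (manip.nose_length is the distance from the TCP to the fingertips, in m); z points along the fingers, y is the line along which they close (so a half turn about z gives the same grasp; the last joint's range is limited). The gripper opens to 85 mm and grips with 20 to 120 N. Pads are 22 mm wide; open, the fingers measure 114 mm over their backs; the gripper's body (76 mm by 85 mm) begins 54 mm behind the grasp point. The pads swing forward as they close: fully open they stand 13 mm farther back than shut.
Start: joints at [-1.452, 0.053, 1.613, -0, 1.476, -0.119], TCP at [0.147, -0.607, 0.209] pointing down, gripper open.
Joint ranges: [-3.01, 3.01], [-1.01, 2.22], [0.06, 2.58], [-1.02, 4.17], [0.09, 2.62], [-3.14, 3.14]. Speed limits (rad/s): [2.57, 2.57, 3.14, 3.14, 3.14, 3.14].

INTERFACE

Orientations are given as a unit quaternion [w, x, y, z].
In Python, from plant import manip, imaging gives the robot as it stands.
- The arm moves only by the tool play_rows, never from a script. Its argument "commands" is a list of rows, each a list of 6 numbers: the shift along the tool's x, y, z in mm, then the turn, a rotation vector about the tool's x, y, z in degrees. A call has 1 to 5 rows; each row shifts and turns the commanded pose from where the row before left it, along the tool's axes as they then stand; what a row does not reach is not made up. A row lasts 1/12 s, in which the tool goes at most 41.7 mm and 7.16 degrees, less where a joint would pass 70% of its speed; a pose out of reach is approached as far as the arm can. A call is refused whole if a number of a shift passes 41.7 or a number of a turn 7.16, either way. A call with a gripper value outside its range is refused whole. "hand" is the finger opening in mm, from 0 to 85.4, set as the call begins (left out, the last holds). The fingers move at their own pace and stop on an object; the grip force is fixed at half the most. Time passes only in rows, so rows that do not move let the fingers close. It gives the time, the measured TCP pose, the force, the opening and the grip force at its end, in the units of the state.
- manip.state(): the state, without advancing time (a new reading comes with each control period).
- imaging.grab_frame(name): name is "scene" or "top"; returns a dict with "image" (384x512x3 uint8, red, green, blue), "fx", "fy", "cx", "cy" (pixels), "R" (3x3) and "t" (3): a world point X has camera coordinates R X + t. Camera axes: x right, y down, z forward; pixel columns grow to the right and rows downward; lengths in m; the calibration is good to about 2 mm. A picture is of the moment at which its call begins. There is no depth.
- manip.job_done(): hands the job in; it is judged then, once.
The state is a dict: "time": time; "joint_pos": joint angles; "joint_vel": joint speeds; "joint_efforts": joint torques, N m; "tool_pos": TCP position; "tool_rot": TCP orientation; "contact_force": force on the tool from outside, world axes, zero at the start; "ft_torque": the same for the moment, N m; "gripper_width": opening from 0.0 (shut) to 1.0 (fully open); "grasp_force": force on a finger pad.
Only numpy, scipy, OpenCV 4.12 (cv2) and the standard library are available. Lean on these libraries where they do the work, as an engineer would, in place of code of your own. Each camera call takes 0.05 s, during which the arm holds its last target. There are 200 camera calls.

TASK

Take the blue cell from the rack and lay it in the V groove of the black test cradle, in front of the copper strap, brass button towards the red stop. Slide it along the groove under the strap until the button meets the stop's sprung contact, press it home with a steady push of 10 N or so for a second (15 N damages the contact; do not drop or force the cell into the cradle), then let go, leaving it lying on both flanks and touching the contact. Leave the green cell and everything else on the bench where they are.

Things in the scene. Friction and masses are not known exactly. Their poses are not given: they have to be found in the camera images.
- cell_center (a point): Centre of the blue-sleeved cylindrical cell to be tested: 32 mm diameter, 70 mm long over all, about 0.15 kg, lying level in the rack at the start. This point is half-way along the 70 mm on the axis. Its x axis runs along the cell towards the brass button end (a white band lies near that end).
- cell_button (a point): Tip of the blue cell's brass button (14 mm diameter, 3 mm high), on the cell's axis, 35 mm from cell_center along +x. The other end of the cell is flat, 35 mm from cell_center along -x.
- stop: Red stop block on the cradle, 46 mm wide, top 15 mm above the axis. Origin on its front face, on the axis of a cell seated in the groove (41 mm above the bench); x along the groove INTO the stop (push along +x), z up. A 20 mm brass contact stands out in front; a screw sets its face anywhere 17 to 43 mm before the origin: not measured, so feel for it. It is sprung: 12 N per mm.
- cradle: Test cradle, fixed: black base 213 x 100 x 10 mm, origin at its underside, x along the groove towards the stop, z up. The aluminium 90-degree V is 30 mm wide (fingers can straddle it), its edges 10 mm below a seated cell's axis; it runs from 94 mm behind the origin (-x) to 82 mm ahead; the stop's origin is 93 mm ahead. Sliding a cell takes 1 to 3 N of the push.
- strap (a point): Top centre of the 12 mm wide copper strap that bridges the groove, 55 to 67 mm before the stop's origin. Its underside is 5 mm above a seated cell, its top 8 mm; outer faces 26 mm either side of the axis, feet to 42 mm. Lay the cell down with its button 68 mm or more (78 suits) before the stop's origin, then slide it under, best pushed from behind with closed fingers.
- rack: Grey cell rack, fixed: plate 180 x 110 x 8 mm, origin at its underside, z up. Two white V saddles, 50 mm long and 30 mm wide, run along its y axis, 45 mm either side of the origin along its x; a cell rests in each with its axis 41 mm above the bench, button towards +y of the rack. Which cell lies in which saddle varies.
- spare_center (a point): Centre of the green-sleeved cell of the same size in the other saddle: leave it alone.
- wrench: Wrench lying on the bench; leave alone.
- driver: Screwdriver lying on the bench; leave alone.
- jar: Small glass jar with steel lid, 60 mm across, 75 mm tall; origin under its centre; leave alone.
- busbar: Copper bus bar 160 x 20 x 4 mm lying on the bench; leave alone.
- eyebolt: Steel lifting eye, about 62 mm tall, standing on the bench; leave alone.
Things that resemble listed ones, but are neither listed nor needed, are in the scene too. There is more than one size of the part that bears cell_center; the job needs the middle-sized.

How it is judged:
On the way, in this order (a step that is already met when the one before it is completed fails the run):
1. the blue cell lies on both flanks of the V groove, button towards the stop and still in front of the copper strap (y of cell_button in the frame of stop between -0.0025 and 0.0025 m and z of cell_button in the frame of stop between -0.0025 and 0.0025 m and angle between the x axis of cell_center and the x axis of stop, either way round below 0.06 rad and x of cell_button in the frame of stop between -0.113 and -0.063 m), for 0.2 s.
2. lying on both flanks, the cell's button is pressed against the contact of the stop with 4 to 15 N, for half a second (y of cell_button in the frame of stop between -0.0025 and 0.0025 m and z of cell_button in the frame of stop between -0.0025 and 0.0025 m and angle between the x axis of cell_center and the x axis of stop, either way round below 0.06 rad and x of cell_button in the frame of stop between -0.046 and -0.012 m and contact force between cell and stop between 4 and 15 N), for 0.5 s.
At the end, for the whole second after the job is handed in: The blue cell lies at rest and released in the groove, its button resting against the contact of the stop (at least 0.15 N), within 2.5 mm of the groove's axis sideways and in height, its axis within 0.06 rad of the groove (y of cell_button in the frame of stop between -0.0025 and 0.0025 m and z of cell_button in the frame of stop between -0.0025 and 0.0025 m and angle between the x axis of cell_center and the x axis of stop, either way round below 0.06 rad and contact force between cell and stop above 0.15 N and x of cell_button in the frame of stop between -0.046 and -0.012 m and linear speed of cell below 0.01 m/s and contact force between the fingers and cell below 0.05 N); the robot touches nothing.
It fails at once if the cell is pressed against the contact of the stop with more than 15 N (contact force between cell and stop above 15 N).
It fails at once if the cell is forced or dropped into the cradle (more than 25 N between them) (contact force between cell and cradle above 25 N).
It fails at once if the green cell is moved by more than 10 mm (distance of spare_center from where it was at the start of the episode above 0.01 m).
It fails at once if another thing on the bench is moved by more than 25 mm (distance of any of wrench, driver, jar, busbar, eyebolt from where it was at the start of the episode above 0.025 m).
It also fails if it takes over 69 s, if anything falls off the work surface, if the arm or the gripper's body presses on something with over 40 N, if the wrist force passes 120 N, or if a joint passes its speed limit or range.

## Working session

There is one attempt and no reset: what is moved stays moved. The work goes in short steps, Python scripts to look and compute and a tool call to move; the robot and the scene stay as the last step left them, time stands still between calls to the robot, and variables do not carry over. Pictures are saved under pics/ and viewed, at most 13 in all, crops included, and the job is handed in when it is done.

Besides the shell and the picture viewer there is one more tool, called in YAML: its name, and indented under it one key for each argument. play_rows: Moves the arm, as the interface text tells. Its arguments: {"type":"object","properties":{"commands":{"type":"array","items":{"type":"array","items":{"type":"number"}}},"hand":{"type":"number"}},"required":["commands"]}

```bash
mkdir -p pics; ls; python3 - <<'E'
from plant import manip, imaging
import cv2
for n in ("scene","top"):
    f=imaging.grab_frame(n)
    cv2.imwrite(f"pics/{n}0.png",cv2.resize(f["image"][:,:,::-1],(800,600),interpolation=cv2.INTER_CUBIC))
    print(n,f["fx"],f["fy"],f["cx"],f["cy"],f["R"],f["t"])
print(manip.state(), manip.nose_length)
E
```

```text
pics
scene 374.35389037088237 374.35389037088237 257.7381021693716 189.7221979406211 [[ 0.53033621  0.84769098  0.01278705]
 [ 0.5444847  -0.32900441 -0.77155201]
 [-0.64983069  0.41614432 -0.63603772]] [-0.25648774 -0.25462015  1.29573514]
top 411.45484354024313 411.45484354024313 253.0783836432076 190.63720793298006 [[-0.00956528 -0.99991014  0.00939221]
 [-0.99349865  0.00843755 -0.11353077]
 [ 0.11344132 -0.01041711 -0.99349009]] [-0.01387562  0.51262195  1.25615479]
{'time': 0.1, 'joint_pos': array([-1.45198657e+00,  5.33063531e-02,  1.61420782e+00,  1.34670958e-05,
        1.47604555e+00, -1.18988198e-01]), 'joint_vel': array([-8.95653990e-04, -3.60662286e-05, -2.07192485e-03, -1.19507384e-03,
       -8.19846428e-04, -9.69164891e-04]), 'joint_efforts': array([ 7.96509339e-04, -3.94902527e+01, -3.71361673e+01, -1.06565162e-04,
        3.89734312e-03, -6.40576147e-06]), 'tool_pos': array([ 0.147162  , -0.60676843,  0.20814587]), 'tool_rot': array([-9.83531890e-04,  9.92939436e-01,  1.18618331e-01,  6.79046830e-06]), 'contact_force': array([ 0.14649544, -0.59861924, -0.12775359]), 'ft_torque': array([-0.02964699, -0.00028324,  0.00061741]), 'grasp_force': 0.0, 'gripper_width': 0.9956212177550334} 0.014
```

View pics/scene0.png

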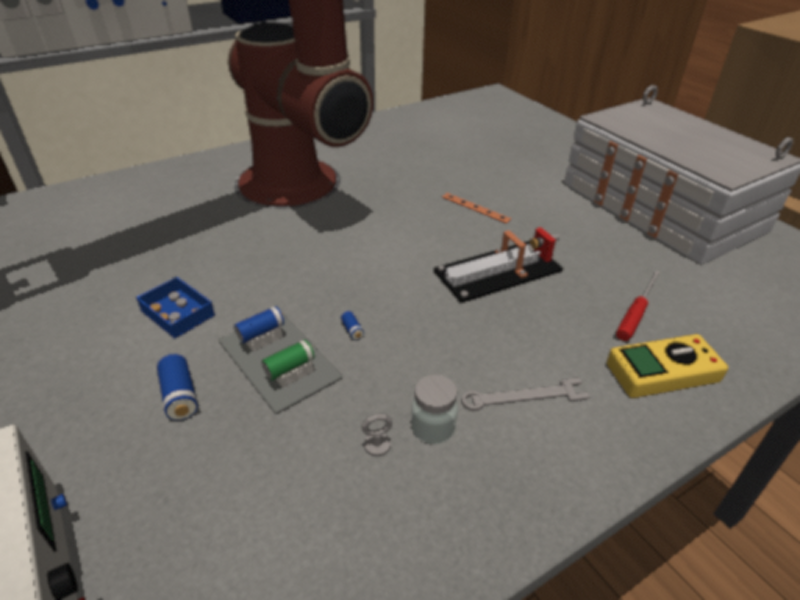

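View pics/top0.png

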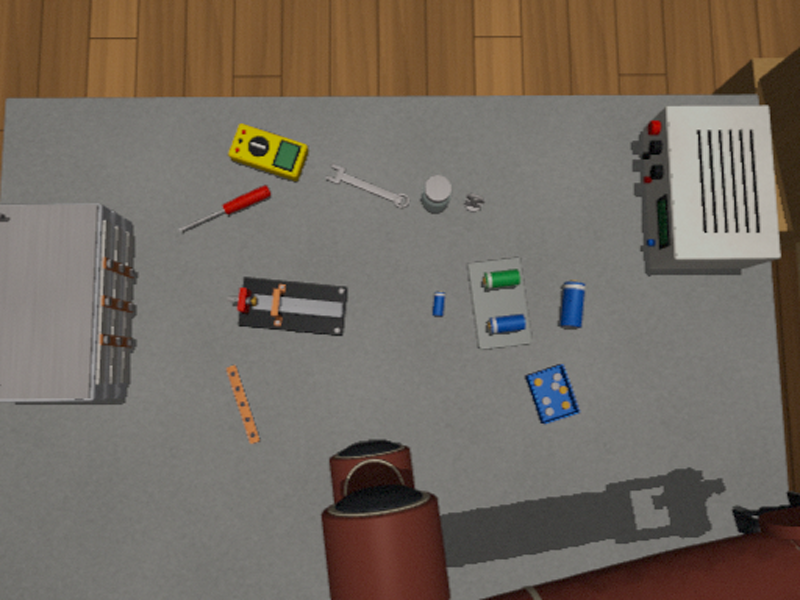

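The scene picture shows three blue cells in the top view: large at (572,305), one in the rack at (507,324) and small at (439,304). The middle-sized one lying in the rack beside the green cell fits. The cradle is at (292,305) with its red stop on the left at (243,300). I'll confirm the cell in one enlarged crop.

```bash
cat > h.py <<'E'
from plant import manip, imaging
import cv2, numpy as np
def ray(f,u,v,z):
    R=np.array(f["R"]);t=np.array(f["t"])
    C=-R.T@t; d=R.T@np.array([(u-f["cx"])/f["fx"],(v-f["cy"])/f["fy"],1])
    return C+d*(z-C[2])/d[2]
def proj(f,X):
    p=np.array(f["R"])@X+f["t"]; return p[0]/p[2]*f["fx"]+f["cx"],p[1]/p[2]*f["fy"]+f["cy"]
def crop(f,x0,y0,w,h,k): return cv2.resize(f["image"][y0:y0+h,x0:x0+w,::-1],(w*k,h*k),interpolation=cv2.INTER_CUBIC)
E
python3 - <<'E'
from h import *
f=imaging.grab_frame("top")
a=crop(f,270,160,114,70,7); b=crop(f,143,170,114,50,5)
s=imaging.grab_frame("scene")
im=np.zeros((580,798,3),np.uint8); im[:70*4]=crop(f,143,160,114,40,7); 
im[:280]=crop(f,145,172,114,46,7)[:280]
im[280:560]=crop(f,270,163,114,40*1+6,7)[:280]
im=np.vstack([crop(f,145,174,114,42,7),crop(f,275,164,114,43+0,7)])
cv2.imwrite("pics/c1.png",im); print(im.shape)
np.savez("pics/f.npz",top=f["image"],scene=s["image"])
E
```

```text
(595, 798, 3)
```

View pics/c1.png

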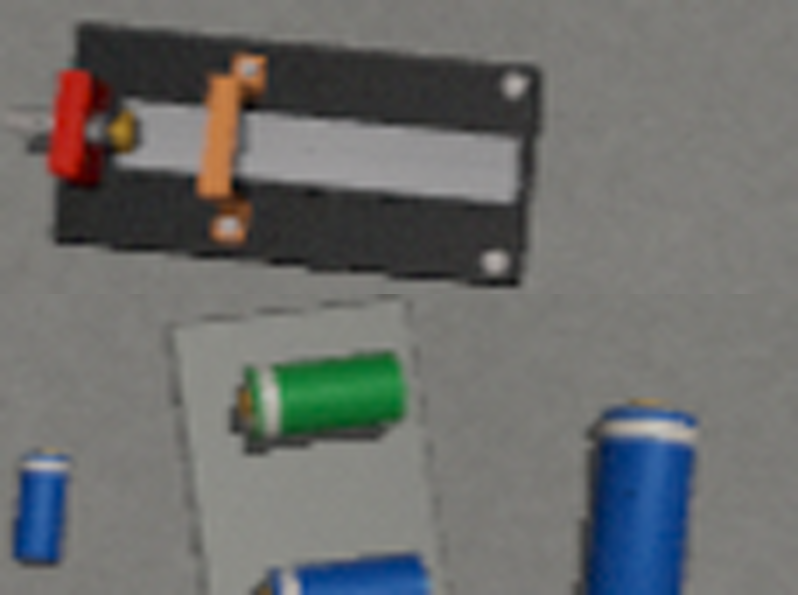

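The crop shows the cradle corners at about (79,24), (541,67), (520,285) and (55,241), and the stop and contact at the left end. The blue cell with its white band and brass button pointing left (world +y) is in the rack beside the equal-sized green one, so it's the middle-sized cell. The others are clearly larger or smaller.

```bash
python3 - <<'E'
from h import *
f=imaging.grab_frame("top"); s=imaging.grab_frame("scene")
g=lambda p,o:((p[0]+.5)/7-.5+o[0],(p[1]+.5)/7-.5+o[1])
C=np.array([ray(f,*g(p,(145,174)),.010) for p in [(79,24),(541,67),(520,285),(55,241)]])
c=C.mean(0); ax=(C[0]+C[3]-C[1]-C[2]); ax/=np.linalg.norm(ax)
print("cradle",c,"len",np.linalg.norm(C[0]-C[1]),np.linalg.norm(C[0]-C[3]),"yaw",np.arctan2(ax[1],ax[0]))
print("stop",c+.093*ax, "strap", c+.032*ax)
W=np.array([ray(f,*[(q+.5)/1.5625-.5 for q in p],.008) for p in [(469,263),(521,258),(531,345),(479,349)]])
w=W.mean(0); ay=(W[0]+W[3]-W[1]-W[2]); ay/=np.linalg.norm(ay)
print("rack",w,np.linalg.norm(W[0]-W[1]),np.linalg.norm(W[1]-W[2]),"yaw_y",np.arctan2(ay[1],ay[0]))
rx=np.array([ay[1],-ay[0],0]); print("saddles",w+.045*rx,w-.045*rx)
def mask(f,x0,x1,y0,y1):
    h=cv2.cvtColor(f["image"],cv2.COLOR_RGB2HSV); m=cv2.inRange(h,(100,130,50),(125,255,255)); k=np.zeros_like(m); k[y0:y1,x0:x1]=m[y0:y1,x0:x1]
    v,u=np.nonzero(k); return np.c_[u,v].astype(np.float32)
for F,b in((f,(300,345,195,220)),(s,(145,186,190,225))):
    P=mask(F,*b); r=cv2.minAreaRect(P); print(len(P),r)
    X=np.array([ray(F,*p,.041) for p in P]); print("cell sleeve mean @.041",X.mean(0)); print(cv2.minAreaRect(X[:,:2].astype(np.float32)*1000))
# predicted sleeve centroid check
for z in (.04,): print(proj(f,np.array([*c[:2],z])))
E
```

```text
cradle [0.50084119 0.18958915 0.01      ] len 0.210549331600304 0.0989651253472761 yaw 1.4681567361835006
stop [0.51036992 0.28209971 0.01      ] strap [0.50411989 0.22142074 0.01      ]
rack [ 0.50232071 -0.23069331  0.008     ] 0.10743275167189173 0.17886142220168233 yaw_y 1.6489027448767333
saddles [ 0.54718352 -0.2271821   0.008     ] [ 0.45745791 -0.23420453  0.008     ]
172 ((324.7384948730469, 206.90769958496094), (9.674708366394043, 21.333974838256836), 82.87498474121094)
cell sleeve mean @.041 [ 0.45955831 -0.24421212  0.041     ]
((458.7452392578125, -239.22145080566406), (29.854080200195312, 66.24501037597656), 6.616696357727051)
280 ((164.07073974609375, 207.736572265625), (11.87331485748291, 23.956161499023438), 65.224853515625)
cell sleeve mean @.041 [ 0.45686597 -0.24111521  0.041     ]
((456.666748046875, -240.95925903320312), (40.509647369384766, 61.89191436767578), 6.258518218994141)
(np.float64(185.8015280692936), np.float64(194.5519855205875))
```

```bash
cat >> h.py <<'E'
from scipy.spatial.transform import Rotation as Ro
def plan(x,y,z,yaw,n):
    """rows taking the tool, pointing down with tool x at yaw, to x,y,z in n rows; prints remaining offsets"""
    s=manip.state(); w,a,b,c=s["tool_rot"]; R0=Ro.from_quat([a,b,c,w])
    R1=Ro.from_matrix(np.array([[np.cos(yaw),np.sin(yaw),0],[np.sin(yaw),-np.cos(yaw),0],[0,0,-1]]).T if 0 else np.c_[[np.cos(yaw),np.sin(yaw),0],[np.sin(yaw),-np.cos(yaw),0],[0,0,-1]])
    dr=(R0.inv()*R1).as_rotvec()/n; d=(np.array([x,y,z])-s["tool_pos"])*1000/n
    R=R0; rows=[]
    for i in range(n):
        rows.append([round(float(v),1) for v in (*R.inv().apply(d),*np.degrees(dr))]); R=R*Ro.from_rotvec(dr)
    for i in range(0,n,5): print(rows[i:i+5])
    print("tool",s["tool_pos"],"F",s["contact_force"].round(2),"t",s["time"])
E
python3 -c "
from h import *
plan(.458,-.238,.13,1.649,13)"
```

```text
[[29.9, -22.0, 6.1, -0.0, -0.0, -6.2], [32.1, -18.6, 6.1, -0.0, -0.0, -6.2], [34.0, -15.0, 6.1, -0.0, -0.0, -6.2], [35.4, -11.2, 6.1, -0.0, -0.0, -6.2], [36.4, -7.3, 6.1, -0.0, -0.0, -6.2]]
[[37.0, -3.4, 6.1, -0.0, -0.0, -6.2], [37.1, 0.7, 6.1, -0.0, -0.0, -6.2], [36.8, 4.7, 6.1, -0.0, -0.0, -6.2], [36.1, 8.7, 6.1, -0.0, -0.0, -6.2], [35.0, 12.5, 6.1, -0.0, -0.0, -6.2]]
[[33.4, 16.2, 6.1, -0.0, -0.0, -6.2], [31.4, 19.7, 6.1, -0.0, -0.0, -6.2], [29.1, 23.0, 6.1, -0.0, -0.0, -6.2]]
tool [ 0.1471775  -0.60718722  0.2088767 ] F [-0.11  1.93  0.46] t 0.3
```

play_rows:
  commands:
    - [30,-22,6,0,0,-6.2]
    - [32,-18.5,6,0,0,-6.2]
    - [34,-15,6,0,0,-6.2]
    - [35.5,-11,6,0,0,-6.2]
    - [36.5,-7.5,6,0,0,-6.2]
  hand: 65

```text
time: 0.72
tool_pos: [0.2679, -0.4641, 0.179]
tool_rot: [0.0, 0.924, 0.382, 0.0]
contact_force: [1.0, 0.0, 0.5]
gripper_width: 0.756
grasp_force: 0.0
```

play_rows:
  commands:
    - [37,-3.5,6,0,0,-6.2]
    - [37,0.5,6,0,0,-6.2]
    - [37,4.5,6,0,0,-6.2]
    - [36,8.5,6,0,0,-6.2]
    - [35,12.5,6,0,0,-6.2]

```text
time: 1.13
tool_pos: [0.3873, -0.3219, 0.1493]
tool_rot: [0.0, 0.788, 0.615, 0.0]
contact_force: [0.4, -0.3, 0.1]
gripper_width: 0.758
grasp_force: 0.0
```

play_rows:
  commands:
    - [33.5,16,6,0,0,-6.2]
    - [31.5,19.5,6,0,0,-6.2]
    - [29,23,6,0,0,-6.2]
    - [0,0,0,0,0,0]

```text
time: 1.47
tool_pos: [0.4603, -0.2333, 0.13]
tool_rot: [-0.001, 0.677, 0.736, 0.001]
contact_force: [0.7, -0.2, -0.9]
gripper_width: 0.762
grasp_force: 0.0
```

```bash
python3 -c "
from h import *
plan(.458,-.238,.075,1.649,3)
f=imaging.grab_frame('top'); s=imaging.grab_frame('scene')
cv2.imwrite('pics/c2.png',np.hstack([crop(f,270,130,80,110,5),crop(s,110,120,80,110,5)]))"
```

```text
[[-1.6, -0.9, 18.3, 0.0, -0.1, 0.1], [-1.5, -0.9, 18.3, 0.0, -0.1, 0.1], [-1.5, -0.9, 18.3, 0.0, -0.1, 0.1]]
tool [ 0.460253   -0.23331233  0.13001994] F [ 0.67 -0.17 -0.91] t 1.4667
```

View pics/c2.png

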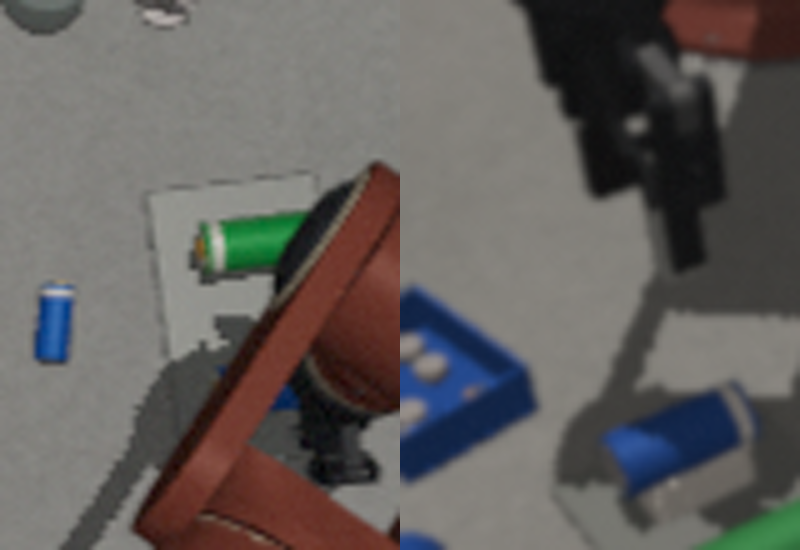

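The gripper stands above the blue cell; in the scene view the open fingers are directly over it at crop (680,220), with the cell at (680,440). I'll go down now.

play_rows:
  commands:
    - [-1.5,-1,20,0,0,0]
    - [-1.5,-1,20,0,0,0]
    - [-1.5,-0.7,16,0,0,0]
    - [0,0,10,0,0,0]
    - [0,0,10,0,0,0]

```text
time: 1.98
tool_pos: [0.455, -0.244, 0.0548]
tool_rot: [-0.0, 0.681, 0.732, -0.0]
contact_force: [-0.0, 0.2, 0.5]
gripper_width: 0.761
grasp_force: 0.0
```

play_rows:
  commands:
    - [0,0,10,0,0,0]
    - [0,0,10,0,0,0]
    - [0,0,0,0,0,0]

```text
time: 2.23
tool_pos: [0.4545, -0.2424, 0.0333]
tool_rot: [-0.002, 0.681, 0.733, -0.0]
contact_force: [0.2, -0.1, 0.2]
gripper_width: 0.764
grasp_force: 0.0
```

```bash
python3 -c "
from h import *
plan(.458,-.238,.034,1.649,1)
s=imaging.grab_frame('scene')
cv2.imwrite('pics/c3.png',crop(s,110,150,100,80,8))"
```

```text
[[4.1, 3.9, -0.7, -0.1, -0.1, -0.3]]
tool [ 0.45445491 -0.24241816  0.03328322] F [ 0.2  -0.08  0.17] t 2.2333
```

View pics/c3.png

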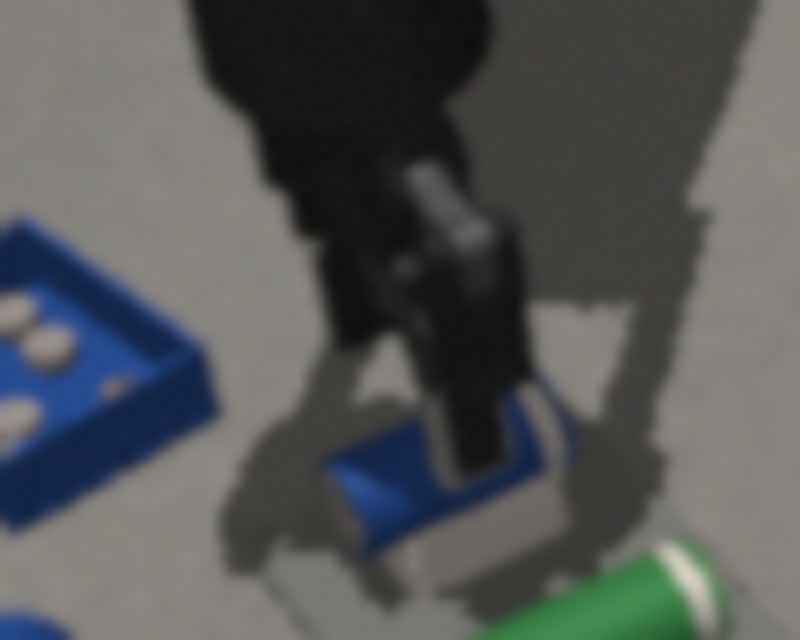

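The fingers straddle the blue cell near its middle (finger at crop (475,430), cell from (345,500) to (560,420)). I'll correct by 4 mm and close.

play_rows:
  commands:
    - [4,4,0,0,0,-0.3]
    - [0,0,0,0,0,0]
    - [0,0,0,0,0,0]

```text
time: 2.53
tool_pos: [0.4602, -0.2388, 0.0362]
tool_rot: [0.001, 0.678, 0.735, 0.0]
contact_force: [-0.3, 0.4, 0.3]
gripper_width: 0.76
grasp_force: 0.0
```

play_rows:
  commands:
    - [0,0,0,0,0,0]
    - [0,0,0,0,0,0]
    - [0,0,0,0,0,0]
    - [0,0,0,0,0,0]
    - [0,0,0,0,0,0]
  hand: 24

```text
time: 2.95
tool_pos: [0.4594, -0.2387, 0.0354]
tool_rot: [0.0, 0.679, 0.734, -0.0]
contact_force: [0.1, -0.5, -1.1]
gripper_width: 0.28
grasp_force: 0.0
```

```bash
python3 -c "
from h import *
st=manip.state(); print(st)
s=imaging.grab_frame('scene');f=imaging.grab_frame('top')
cv2.imwrite('pics/c4.png',np.vstack([crop(s,120,160,80,60,6),crop(f,285,175,80,38,6)]))"
```

```text
{'time': 2.95, 'joint_pos': array([-6.23072469e-01, -2.59580152e-02,  2.00009301e+00, -3.77256344e-05,
        1.16740845e+00, -7.02021467e-01]), 'joint_vel': array([ 0.00067086,  0.00026626, -0.00107651, -0.0007886 ,  0.00121587,
       -0.00046326]), 'joint_efforts': array([ 1.77994586e-02, -3.13155198e+01, -3.24490178e+01,  3.77190418e-04,
       -5.45911498e-04,  3.68256039e-06]), 'tool_pos': array([ 0.45936214, -0.2387218 ,  0.0353553 ]), 'tool_rot': array([ 2.65477268e-05,  6.78645057e-01,  7.34466395e-01, -1.42028223e-05]), 'contact_force': array([ 0.09589511, -0.51746868, -1.07924077]), 'ft_torque': array([ 0.01715622, -0.00350228,  0.01962522]), 'grasp_force': 0.0, 'gripper_width': 0.27994818639279445}
```

View pics/c4.png

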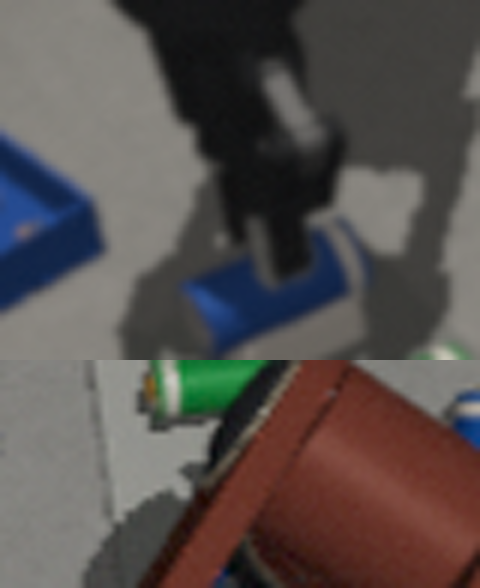

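The fingers are shut to 24 mm and the pad tip shows at crop (285,280), in front of the blue sleeve, with no grip force. I'll check whether the tip's pixel agrees with the reported pose.

```bash
python3 -c "
from h import *
s=imaging.grab_frame('scene');f=imaging.grab_frame('top')
for z in (.02,.03,.04,.05,.06,.07):
  p=proj(s,np.array([.459+.018,-.2387,z])); print(z,'crop px',((p[0]-120)*6,(p[1]-160)*6))
for X in ([.4425,-.205,.041],[.4735,-.205,.041],[.474,-.272,.041],[.458,-.238,.057]):
  p=proj(s,np.array(X)); print(X,'crop px',((p[0]-120)*6,(p[1]-160)*6))
"
```

```text
0.02 crop px (np.float64(297.86141340943215), np.float64(353.6641566548451))
0.03 crop px (np.float64(294.31651247068413), np.float64(334.9694914898514))
0.04 crop px (np.float64(290.7192372010613), np.float64(315.9986209820669))
0.05 crop px (np.float64(287.0684182511741), np.float64(296.7453783596486))
0.06 crop px (np.float64(283.36285120023757), np.float64(277.2034118955141))
0.07 crop px (np.float64(279.60129523130036), np.float64(257.3661779209304))
[0.4425, -0.205, 0.041] crop px (np.float64(337.8647196435693), np.float64(233.75156158715106))
[0.4735, -0.205, 0.041] crop px (np.float64(368.7608812922251), np.float64(278.27174787880995))
[0.474, -0.272, 0.041] crop px (np.float64(203.89147858088143), np.float64(340.6709331380453))
[0.458, -0.238, 0.057] crop px (np.float64(267.7319213328341), np.float64(254.03151477240158))
```

```bash
python3 -c "
from h import *
s=imaging.grab_frame('scene')
from scipy.optimize import least_squares
for name,px,xx in (('open z.130',(167,174),.456+.038),('open z.0333',(169.4,209.7),.4545+.037),('24 z.0354',(167.5,207),.459+.017)):
  r=least_squares(lambda q:np.array(proj(s,np.array([xx,q[0],q[1]])))-px,[-.24,.05]); print(name,r.x)
print(manip.state()['tool_pos'])"
```

```text
open z.130 [-0.23110117  0.15945345]
open z.0333 [-0.23915054  0.06084943]
24 z.0354 [-0.23816721  0.05653531]
[ 0.45934936 -0.23870281  0.03528121]
```

The picture puts the fingertips about 33 mm higher than the reported z implies, at about 0.056 m. The fingers closed to 24 mm with no contact, which confirms it, so I'll trust the image offset for height. Next: reopen, go down about 30 mm while watching the force, and check.

play_rows:
  commands:
    - [0,0,0,0,0,0]
    - [0,0,0,0,0,0]
    - [0,0,0,0,0,0]
    - [0,0,0,0,0,0]
  hand: 65

```text
time: 3.53
tool_pos: [0.4594, -0.2387, 0.0353]
tool_rot: [-0.0, 0.679, 0.734, -0.0]
contact_force: [-0.0, 0.1, -0.9]
gripper_width: 0.763
grasp_force: 0.0
```

play_rows:
  commands:
    - [0,0,5,0,0,0]
    - [0,0,5,0,0,0]
    - [0,0,5,0,0,0]
    - [0,0,0,0,0,0]

```text
time: 3.87
tool_pos: [0.4583, -0.2379, 0.0185]
tool_rot: [-0.001, 0.679, 0.734, -0.0]
contact_force: [-0.7, 0.3, -0.5]
gripper_width: 0.759
grasp_force: 0.0
```

play_rows:
  commands:
    - [0,0,5,0,0,0]
    - [0,0,5,0,0,0]
    - [0,0,4,0,0,0]
    - [0,0,0,0,0,0]

```text
time: 4.2
tool_pos: [0.4586, -0.2381, 0.005]
tool_rot: [-0.001, 0.679, 0.734, -0.0]
contact_force: [0.2, 0.4, 0.0]
gripper_width: 0.76
grasp_force: 0.0
```

```bash
python3 -c "
from h import *
st=manip.state(); print(st['tool_pos'],st['contact_force'])
s=imaging.grab_frame('scene')
cv2.imwrite('pics/c5.png',crop(s,120,160,80,60,8))"
```

```text
[ 0.45858961 -0.23814812  0.00500393] [0.23857388 0.43140034 0.00998393]
```

View pics/c5.png

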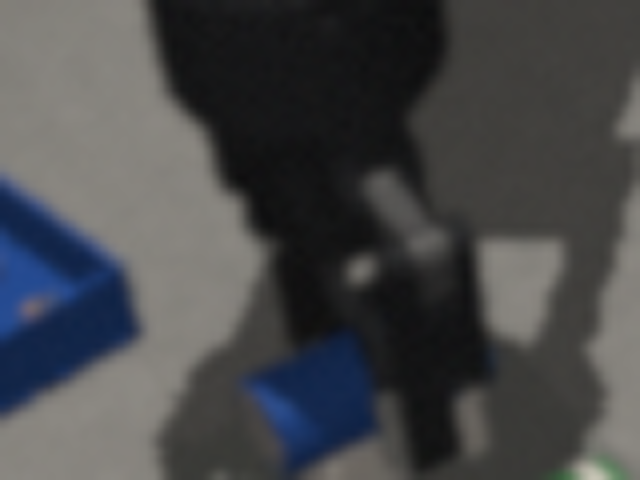

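The fingers now straddle the cell, with the near tip at crop (435,470), about z = 0.03 and below the axis. Closing.

play_rows:
  commands:
    - [0,0,0,0,0,0]
    - [0,0,0,0,0,0]
    - [0,0,0,0,0,0]
    - [0,0,0,0,0,0]
    - [0,0,0,0,0,0]
  hand: 24

```text
time: 4.67
tool_pos: [0.4591, -0.239, 0.0071]
tool_rot: [-0.0, 0.678, 0.735, -0.0]
contact_force: [-3.9, 1.2, 6.0]
gripper_width: 0.355
grasp_force: 59.0
```

play_rows:
  commands:
    - [0,0,0,0,0,0]

```text
time: 4.75
tool_pos: [0.4591, -0.239, 0.007]
tool_rot: [-0.0, 0.678, 0.735, -0.0]
contact_force: [-4.8, 1.2, 6.0]
gripper_width: 0.357
grasp_force: 59.0
```

Gripped (30.5 mm, 59 N). Lift and check it's still held.

play_rows:
  commands:
    - [0,0,-10,0,0,0]
    - [0,0,-25,0,0,0]
    - [0,0,-30,0,0,0]
    - [0,0,-30,0,0,0]
    - [0,0,-20,0,0,0]

```text
time: 5.17
tool_pos: [0.4605, -0.2393, 0.1248]
tool_rot: [0.002, 0.679, 0.734, 0.001]
contact_force: [0.7, -1.2, -1.2]
gripper_width: 0.356
grasp_force: 59.4
```

play_rows:
  commands:
    - [0,0,0,0,0,0]
    - [0,0,0,0,0,0]

```text
time: 5.33
tool_pos: [0.4603, -0.2392, 0.1228]
tool_rot: [0.002, 0.679, 0.734, 0.0]
contact_force: [-0.6, -0.0, -2.0]
gripper_width: 0.353
grasp_force: 59.4
```

```bash
python3 - <<'E'
from h import *
f=imaging.grab_frame("top")
g=lambda p,o:((p[0]+.5)/7-.5+o[0],(p[1]+.5)/7-.5+o[1])
e=ray(f,*g((518,170),(145,174)),.031); m=ray(f,*g((260,147),(145,174)),.031)
print("V end",e,"V mid",m,"yaw",np.arctan2(*(m-e)[[1,0]]))
d=np.array([np.cos(1.468),np.sin(1.468),0]); c=np.array([.50084,.18959,0])
for p in(e,m): print("along",(p-c)@d,"lat",np.cross(d,p-c)[2])
plan(.4988,.1690,.075,1.468,12)
E
```

```text
V end [0.4905816  0.08908589 0.031     ] V mid [0.50184303 0.2036696  0.031     ] yaw 1.4728296726350523
along -0.10102623104709835 lat -0.0001090171389281653
along 0.014108199292480935 lat 0.0004470487921913158
[[33.6, 6.0, 3.8, 0.0, -0.0, 0.9], [33.7, 5.5, 3.8, 0.0, -0.0, 0.9], [33.8, 4.9, 3.8, 0.0, -0.0, 0.9], [33.8, 4.4, 3.8, 0.0, -0.0, 0.9], [33.9, 3.9, 3.8, 0.0, -0.0, 0.9]]
[[33.9, 3.4, 3.8, 0.0, -0.0, 0.9], [34.0, 2.9, 3.8, 0.0, -0.0, 0.9], [34.0, 2.4, 3.8, 0.0, -0.0, 0.9], [34.1, 1.9, 3.8, 0.0, -0.0, 0.9], [34.1, 1.3, 3.8, 0.0, -0.0, 0.9]]
[[34.1, 0.8, 3.8, 0.0, -0.0, 0.9], [34.1, 0.3, 3.8, 0.0, -0.0, 0.9]]
tool [ 0.45917    -0.23843351  0.12086907] F [-0.2   0.02 -2.37] t 5.3833
```

```bash
python3 - <<'E'
from h import *
f=imaging.grab_frame("top")
g=lambda p,o=(145,174):((p[0]+.5)/7-.5+o[0],(p[1]+.5)/7-.5+o[1])
d=np.array([np.cos(1.468),np.sin(1.468),0]); c=np.array([.50084,.18959,0])
for n,p,z in(("strap",(220,137),.065),("strap feetU",(250,68),.013),("strap feetL",(230,223),.013),("Vend",(518,170),.031),("stop front top",(92,128),.056),("stop back top",(57,122),.056),("screwU",(514,83),.012),("contact face",(134,130),.045)):
    q=ray(f,*g(p),z); print(n,q,"along",((q-c)@d).round(4),"lat",np.cross(d,q-c)[2].round(4))
E
```

```text
strap [0.50273859 0.21542864 0.065     ] along 0.0259 lat 0.0008
strap feetU [0.53970695 0.21149303 0.013     ] along 0.0258 lat -0.0364
strap feetL [0.46952695 0.21972843 0.013     ] along 0.0268 lat 0.0342
Vend [0.4905816  0.08908589 0.031     ] along -0.101 lat -0.0001
stop front top [0.50814738 0.27276415 0.056     ] along 0.0835 lat 0.0013
stop back top [0.51090911 0.28803141 0.056     ] along 0.099 lat 0.0001
screwU [0.53199969 0.09229634 0.012     ] along -0.0936 lat -0.041
contact face [0.50835018 0.25676657 0.045     ] along 0.0676 lat -0.0006
```

The strap, V end and stop agree that the cradle origin lies about 6.5 mm behind the base's middle, so the stop origin is at about (0.5097, 0.2754). That puts the cell centre target at (0.498, 0.162). Moving there at a safe height.

play_rows:
  commands:
    - [33.5,6,2,0,0,0.9]
    - [33.5,5.5,2,0,0,0.9]
    - [33.5,5,2,0,0,0.9]
    - [33.5,4.5,2,0,0,0.9]
    - [33.5,4,2,0,0,0.9]

```text
time: 5.85
tool_pos: [0.4747, -0.0682, 0.1086]
tool_rot: [-0.002, 0.707, 0.707, -0.001]
contact_force: [0.9, 0.1, -1.2]
gripper_width: 0.352
grasp_force: 59.5
```

play_rows:
  commands:
    - [33.5,3.5,2,0,0,0.9]
    - [33.5,3,2,0,0,0.9]
    - [33.5,2.5,2,0,0,0.9]
    - [33.5,2,2,0,0,0.9]
    - [33.5,1.5,2,0,0,0.9]

```text
time: 6.27
tool_pos: [0.4922, 0.0986, 0.0987]
tool_rot: [-0.001, 0.734, 0.679, -0.002]
contact_force: [0.1, -0.2, -2.3]
gripper_width: 0.354
grasp_force: 59.5
```

play_rows:
  commands:
    - [33.5,1,2,0,0,0.9]
    - [32,0.5,2,0,0,0.9]
    - [0,0,0,0,0,0]
    - [0,0,0,0,0,0]

```text
time: 6.6
tool_pos: [0.4993, 0.1631, 0.0946]
tool_rot: [-0.001, 0.744, 0.669, -0.002]
contact_force: [0.1, -0.2, -1.5]
gripper_width: 0.353
grasp_force: 59.5
```

```bash
python3 -c "
from h import *
plan(.498,.162,.050,1.470,3)
s=imaging.grab_frame('scene');f=imaging.grab_frame('top')
cv2.imwrite('pics/c6.png',np.vstack([crop(s,268,130,100,70,6),crop(f,145,174,100,28,6)]))"
```

```text
[[-0.4, -0.3, 14.9, -0.1, 0.0, -0.1], [-0.4, -0.4, 14.9, -0.1, 0.0, -0.1], [-0.4, -0.4, 14.9, -0.1, 0.0, -0.1]]
tool [0.49931133 0.16310822 0.0946472 ] F [ 0.13 -0.16 -1.49] t 6.6
```

View pics/c6.png

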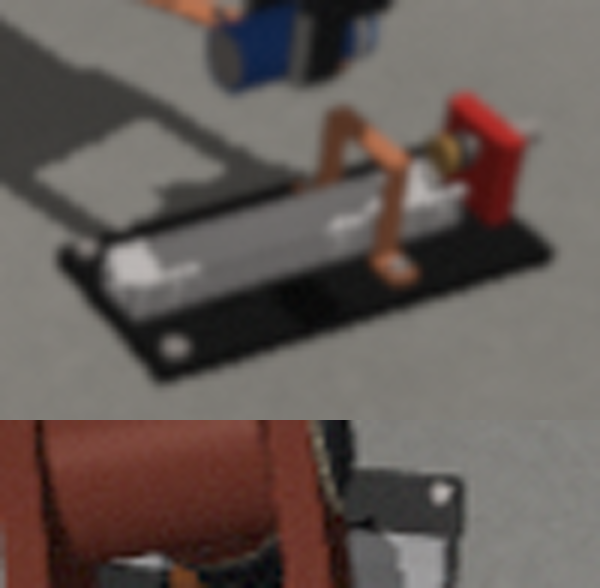

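The cell hangs above the groove behind the strap (flat end at crop (222,62)) with its button towards the red stop, and the groove ahead is clear. I'll check the flat end against the prediction and compute the descent.

```bash
python3 -c "
from h import *
s=imaging.grab_frame('scene')
d=np.array([np.cos(1.468),np.sin(1.468),0]);T=manip.state()['tool_pos']
pc=lambda X:tuple(((np.array(proj(s,X))-(268,130)+.5)*6-.5).round())
print('flat end',pc(T+[0,0,.034]-.034*d),'expect 222,62ish')
c=np.array([.50084,.18959,0]);l=np.array([-d[1],d[0],0])
for a,b in((-1,1),(-1,-1),(1,-1)): print('corner',a,b,pc(c+a*.1065*d+b*.05*l+[0,0,.01]))
print('V end edges',[pc(c-.1005*d+b*.015*l+[0,0,.031]) for b in(1,-1)])
print('strap foot',pc(c+.0258*d-.0365*l+[0,0,.013]))
plan(.498,.162,.020,1.470,3)
"
```

```text
flat end (np.float64(219.0), np.float64(60.0)) expect 222,62ish
corner -1 1 (np.float64(54.0), np.float64(249.0))
corner -1 -1 (np.float64(164.0), np.float64(374.0))
corner 1 -1 (np.float64(559.0), np.float64(249.0))
V end edges [(np.float64(105.0), np.float64(250.0)), (np.float64(139.0), np.float64(287.0))]
strap foot (np.float64(400.0), np.float64(272.0))
[[0.2, -0.7, 25.3, -0.0, 0.0, -0.2], [0.2, -0.8, 25.3, -0.0, 0.0, -0.2], [0.2, -0.8, 25.3, -0.0, 0.0, -0.2]]
tool [0.50031835 0.1611403  0.09596627] F [-0.52  0.83 -1.81] t 6.75
```

Everything agrees. Lowering to about 15 mm above the seat.

play_rows:
  commands:
    - [0,-0.5,20,0,0,0]
    - [0,-0.5,20,0,0,0]
    - [0,-0.5,20,0,0,0]
    - [0,0,10,0,0,-0.2]
    - [0,0,0,0,0,0]

```text
time: 7.17
tool_pos: [0.4971, 0.1607, 0.0242]
tool_rot: [-0.002, 0.744, 0.668, -0.003]
contact_force: [0.9, -0.5, -1.9]
gripper_width: 0.354
grasp_force: 59.5
```

play_rows:
  commands:
    - [0,0,0,0,0,0]
    - [0,0,3,0,0,0]
    - [0,0,3,0,0,0]
    - [0,0,2,0,0,0]
    - [0,0,0,0,0,0]

```text
time: 7.58
tool_pos: [0.4998, 0.1623, 0.0195]
tool_rot: [0.0, 0.744, 0.669, 0.0]
contact_force: [-1.0, -1.1, -1.2]
gripper_width: 0.349
grasp_force: 59.5
```

play_rows:
  commands:
    - [0,0,1,0,0,0]
    - [0,0,1,0,0,0]
    - [0,0,0,0,0,0]

```text
time: 7.83
tool_pos: [0.4996, 0.1622, 0.0172]
tool_rot: [-0.0, 0.744, 0.669, -0.0]
contact_force: [0.3, 0.3, -1.5]
gripper_width: 0.354
grasp_force: 59.5
```

play_rows:
  commands:
    - [0,-1,2,0,0,0]
    - [0,0,2,0,0,0]
    - [0,0,1,0,0,0]
    - [0,0,0,0,0,0]
    - [0,0,0,0,0,0]

```text
time: 8.25
tool_pos: [0.4985, 0.1623, 0.0121]
tool_rot: [-0.0, 0.744, 0.669, -0.0]
contact_force: [-0.6, 0.6, -1.4]
gripper_width: 0.355
grasp_force: 59.5
```

play_rows:
  commands:
    - [0,0,1,0,0,0]
    - [0,0,0,0,0,0]

```text
time: 8.42
tool_pos: [0.4986, 0.1623, 0.0112]
tool_rot: [-0.0, 0.744, 0.669, -0.0]
contact_force: [-0.6, -0.1, -0.8]
gripper_width: 0.351
grasp_force: 59.5
```

play_rows:
  commands:
    - [0,0,1,0,0,0]
    - [0,0,0,0,0,0]

```text
time: 8.58
tool_pos: [0.4986, 0.1623, 0.0102]
tool_rot: [-0.0, 0.744, 0.669, -0.0]
contact_force: [0.2, 0.8, -1.5]
gripper_width: 0.35
grasp_force: 59.5
```

play_rows:
  commands:
    - [0,0,1,0,0,0]
    - [0,0,0,0,0,0]
    - [0,0,0,0,0,0]

```text
time: 8.83
tool_pos: [0.4986, 0.1623, 0.0092]
tool_rot: [-0.0, 0.744, 0.669, -0.0]
contact_force: [0.0, 1.3, -2.0]
gripper_width: 0.354
grasp_force: 59.5
```

play_rows:
  commands:
    - [0,0,0.7,0,0,0]
    - [0,0,0,0,0,0]
    - [0,0,0,0,0,0]

```text
time: 9.08
tool_pos: [0.4987, 0.1623, 0.0086]
tool_rot: [-0.0, 0.744, 0.669, -0.0]
contact_force: [0.0, -0.6, -2.0]
gripper_width: 0.354
grasp_force: 59.5
```

play_rows:
  commands:
    - [0,0,0.7,0,0,0]
    - [0,0,0,0,0,0]
    - [0,0,0,0,0,0]

```text
time: 9.33
tool_pos: [0.4988, 0.1624, 0.0083]
tool_rot: [0.0, 0.744, 0.669, 0.0]
contact_force: [-1.4, 0.6, 1.6]
gripper_width: 0.354
grasp_force: 59.7
```

play_rows:
  commands:
    - [0,0,0.5,0,0,0]
    - [0,0,0,0,0,0]
    - [0,0,0,0,0,0]

```text
time: 9.58
tool_pos: [0.4988, 0.1625, 0.0081]
tool_rot: [-0.0, 0.744, 0.669, 0.0]
contact_force: [-4.0, 0.6, 5.3]
gripper_width: 0.351
grasp_force: 60.0
```

The contact is mostly on the +x flank, so I'll ease the cell sideways towards -x.

play_rows:
  commands:
    - [0,-0.5,0,0,0,0]
    - [0,0,0,0,0,0]
    - [0,0,0,0,0,0]

```text
time: 9.83
tool_pos: [0.4987, 0.1625, 0.008]
tool_rot: [0.0, 0.744, 0.669, 0.001]
contact_force: [-3.1, -0.0, 5.3]
gripper_width: 0.351
grasp_force: 60.0
```

play_rows:
  commands:
    - [0,-0.5,0.3,0,0,0]
    - [0,0,0,0,0,0]
    - [0,0,0,0,0,0]

```text
time: 10.08
tool_pos: [0.4983, 0.1625, 0.0076]
tool_rot: [0.0, 0.744, 0.669, 0.001]
contact_force: [-1.8, 0.3, 4.2]
gripper_width: 0.352
grasp_force: 60.0
```

play_rows:
  commands:
    - [0,-0.6,0.3,0,0,0]
    - [0,0,0,0,0,0]
    - [0,0,0,0,0,0]

```text
time: 10.33
tool_pos: [0.4983, 0.1625, 0.0076]
tool_rot: [0.001, 0.744, 0.669, 0.001]
contact_force: [0.1, 0.1, 4.8]
gripper_width: 0.351
grasp_force: 60.0
```

play_rows:
  commands:
    - [0,-0.4,0.3,0,0,0]
    - [0,0,0,0,0,0]
    - [0,0,0,0,0,0]

```text
time: 10.58
tool_pos: [0.4983, 0.1625, 0.0076]
tool_rot: [0.001, 0.744, 0.669, 0.001]
contact_force: [-0.1, -0.4, 6.1]
gripper_width: 0.353
grasp_force: 60.0
```

Seated: no sideways force, about 6 N down, and z no longer changing. Release and retreat upward.

play_rows:
  commands:
    - [0,0,-0.5,0,0,0]
    - [0,0,0,0,0,0]
    - [0,0,0,0,0,0]
    - [0,0,0,0,0,0]
    - [0,0,0,0,0,0]
  hand: 55

```text
time: 11.0
tool_pos: [0.4962, 0.1625, 0.0065]
tool_rot: [-0.0, 0.744, 0.669, -0.0]
contact_force: [-0.1, -0.1, -0.2]
gripper_width: 0.65
grasp_force: 0.0
```

play_rows:
  commands:
    - [0,0,-5,0,0,0]
    - [0,0,-15,0,0,0]
    - [0,0,-20,0,0,0]
    - [0,0,-20,0,0,0]
    - [0,0,0,0,0,0]

```text
time: 11.42
tool_pos: [0.5, 0.1632, 0.0719]
tool_rot: [0.002, 0.744, 0.669, 0.003]
contact_force: [1.3, -0.1, 1.0]
gripper_width: 0.644
grasp_force: 0.0
```

play_rows:
  commands:
    - [-14,0,0,0,0,0]
    - [-14,0,0,0,0,0]
    - [-14,0,0,0,0,0]
    - [-14,0,0,0,0,0]
    - [0,0,0,0,0,0]
  hand: 0

```text
time: 11.83
tool_pos: [0.4902, 0.1053, 0.0664]
tool_rot: [0.0, 0.744, 0.668, -0.001]
contact_force: [0.3, 0.9, -0.1]
gripper_width: 0.001
grasp_force: 0.0
```

play_rows:
  commands:
    - [0,0,0,0,0,0]
    - [0,0,0,0,0,0]
    - [0,0,0,0,0,0]

```text
time: 12.08
tool_pos: [0.4907, 0.1074, 0.0669]
tool_rot: [-0.0, 0.743, 0.669, 0.0]
contact_force: [-0.3, -0.4, 0.2]
gripper_width: -0.0
grasp_force: 0.0
```

```bash
python3 -c "
from h import *
plan(.4928,.107,.03,1.470,1)
s=imaging.grab_frame('scene');f=imaging.grab_frame('top')
cv2.imwrite('pics/c7.png',np.vstack([crop(s,268,115,100,80,6),crop(f,145,180,100,18,6)]))"
```

```text
[[-0.2, 2.1, 36.9, -0.0, -0.0, -0.3]]
tool [0.49074345 0.10741692 0.06688279] F [-0.27 -0.38  0.23] t 12.0833
```

View pics/c7.png

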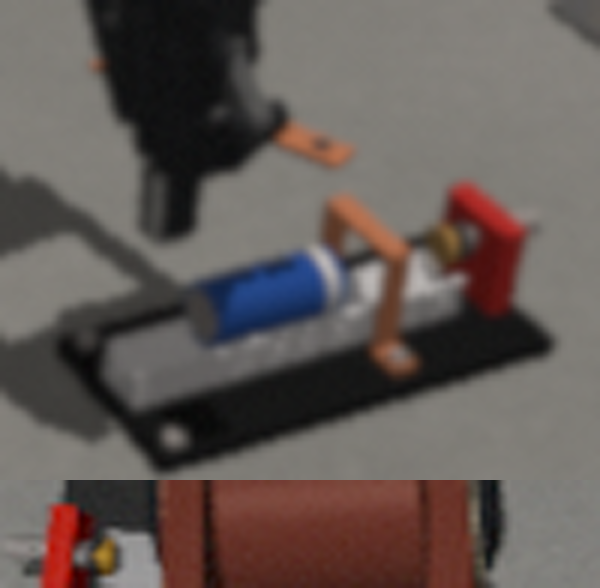

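The blue cell lies in the groove behind the strap, button towards the stop (cell from crop (205,315) to (340,275)). The shut fingers hang behind it with their tip at (170,237). Check the tip height, then lower behind the cell.

```bash
python3 -c "
from h import *
from scipy.optimize import least_squares
s=imaging.grab_frame('scene'); px=np.array([(170.5)/6-.5+268,(238.5)/6-.5+115])
r=least_squares(lambda q:np.array(proj(s,np.array([.495,q[0],q[1]])))-px,[.1,.07]); print('tip y,z',r.x, manip.state()['tool_pos'])
px=np.array([(205.5)/6-.5+268,(316.5)/6-.5+115])
print('flat end at .041',ray(s,*px,.041))"
```

```text
tip y,z [0.10704534 0.09160763] [0.49077047 0.10734342 0.06695699]
flat end at .041 [0.49466505 0.1315822  0.041     ]
```

play_rows:
  commands:
    - [-2,2,15,0,0,0]
    - [0,0,15,0,0,0]
    - [0,0,7,0,0,0]
    - [0,0,0,0,0,0]
    - [0,0,0,0,0,0]

```text
time: 12.65
tool_pos: [0.4922, 0.1048, 0.0297]
tool_rot: [-0.0, 0.743, 0.669, -0.0]
contact_force: [0.2, 0.2, -0.4]
gripper_width: -0.004
grasp_force: 0.0
```

play_rows:
  commands:
    - [0,0,7,0,0,0]
    - [0,0,5,0,0,0]
    - [0,0,2,0,0,0]
    - [0,0,0,0,0,0]

```text
time: 12.98
tool_pos: [0.4921, 0.1046, 0.0154]
tool_rot: [-0.0, 0.744, 0.669, -0.0]
contact_force: [-0.7, -0.3, -0.5]
gripper_width: -0.002
grasp_force: 0.0
```

play_rows:
  commands:
    - [3,0,0,0,0,0]
    - [3,0,0,0,0,0]
    - [2,0,0,0,0,0]
    - [0,0,0,0,0,0]

```text
time: 13.32
tool_pos: [0.4937, 0.1131, 0.0163]
tool_rot: [0.0, 0.743, 0.669, 0.0]
contact_force: [0.2, 0.2, -0.2]
gripper_width: -0.0
grasp_force: 0.0
```

play_rows:
  commands:
    - [2,0,0,0,0,0]
    - [2,0,0,0,0,0]
    - [2,0,0,0,0,0]
    - [2,0,0,0,0,0]
    - [0,0,0,0,0,0]

```text
time: 13.73
tool_pos: [0.4943, 0.1206, 0.0161]
tool_rot: [0.0, 0.743, 0.669, -0.0]
contact_force: [0.2, -2.0, 0.5]
gripper_width: -0.001
grasp_force: 0.6
```

The pusher has met the cell (-2 N at TCP y ≈ 0.1206). By the image the contact face is about 55–60 mm further on. I'll slide in checked stages.

play_rows:
  commands:
    - [2,0,0,0,0,0]
    - [2,0,0,0,0,0]
    - [2,0,0,0,0,0]
    - [2,0,0,0,0,0]
    - [2,0,0,0,0,0]

```text
time: 14.15
tool_pos: [0.4954, 0.1305, 0.0161]
tool_rot: [0.0, 0.744, 0.669, -0.0]
contact_force: [-1.1, -2.7, 1.9]
gripper_width: 0.001
grasp_force: 1.6
```

play_rows:
  commands:
    - [2,0,0,0,0,0]
    - [2,0,0,0,0,0]
    - [2,0,0,0,0,0]
    - [2,0,0,0,0,0]
    - [2,0,0,0,0,0]

```text
time: 14.57
tool_pos: [0.4964, 0.1406, 0.0161]
tool_rot: [0.0, 0.744, 0.669, -0.0]
contact_force: [-0.6, -4.2, 2.0]
gripper_width: 0.002
grasp_force: 1.8
```

play_rows:
  commands:
    - [2,0,0,0,0,0]
    - [2,0,0,0,0,0]
    - [2,0,0,0,0,0]
    - [2,0,0,0,0,0]
    - [2,0,0,0,0,0]

```text
time: 14.98
tool_pos: [0.4975, 0.1505, 0.0161]
tool_rot: [0.0, 0.744, 0.669, 0.0]
contact_force: [-0.8, -3.2, 2.8]
gripper_width: 0.001
grasp_force: 2.0
```

```bash
python3 -c "
from h import *
s=imaging.grab_frame('scene');f=imaging.grab_frame('top')
print(manip.state()['tool_pos'],manip.state()['contact_force'])
cv2.imwrite('pics/c8.png',np.vstack([crop(s,288,135,80,55,8),crop(f,145,180,80,18,8)]))"
```

```text
[0.49748853 0.15087878 0.01602018] [ 0.2421556  -2.33374585  2.32777605]
```

View pics/c8.png

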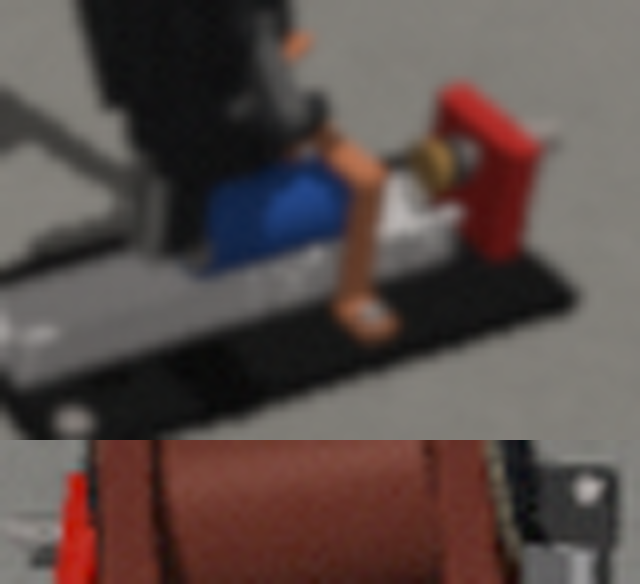

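The cell is sliding cleanly: the front is under the strap at crop (360,200), and the contact at (430,170) is still at least 19 mm ahead. Go on 14 mm, then feel.

play_rows:
  commands:
    - [2,0,0,0,0,0]
    - [2,0,0,0,0,0]
    - [2,0,0,0,0,0]
    - [2,0,0,0,0,0]
    - [2,0,0,0,0,0]

```text
time: 15.5
tool_pos: [0.4985, 0.1605, 0.016]
tool_rot: [0.0, 0.744, 0.669, 0.0]
contact_force: [-0.6, -4.2, 2.7]
gripper_width: 0.001
grasp_force: 1.9
```

play_rows:
  commands:
    - [1,0,0,0,0,0]
    - [1,0,0,0,0,0]
    - [1,0,0,0,0,0]
    - [1,0,0,0,0,0]

```text
time: 15.83
tool_pos: [0.4989, 0.1644, 0.016]
tool_rot: [0.0, 0.744, 0.669, -0.0]
contact_force: [0.6, -3.5, 1.9]
gripper_width: 0.003
grasp_force: 2.0
```

play_rows:
  commands:
    - [0.7,0,0,0,0,0]
    - [0.7,0,0,0,0,0]
    - [0.6,0,0,0,0,0]

```text
time: 16.08
tool_pos: [0.4991, 0.1663, 0.016]
tool_rot: [0.0, 0.744, 0.669, -0.0]
contact_force: [-0.5, -4.3, 2.0]
gripper_width: 0.0
grasp_force: 2.0
```

play_rows:
  commands:
    - [0.5,0,0,0,0,0]
    - [0.5,0,0,0,0,0]
    - [0.5,0,0,0,0,0]
    - [0.5,0,0,0,0,0]

```text
time: 16.42
tool_pos: [0.4994, 0.1683, 0.016]
tool_rot: [0.0, 0.744, 0.669, 0.0]
contact_force: [-0.7, -4.9, 1.2]
gripper_width: -0.005
grasp_force: 2.0
```

play_rows:
  commands:
    - [0.4,0,0,0,0,0]
    - [0.4,0,0,0,0,0]
    - [0.4,0,0,0,0,0]
    - [0.3,0,0,0,0,0]

```text
time: 16.75
tool_pos: [0.4995, 0.1698, 0.016]
tool_rot: [0.0, 0.744, 0.669, 0.0]
contact_force: [-0.6, -4.4, 3.7]
gripper_width: -0.001
grasp_force: 2.1
```

play_rows:
  commands:
    - [0.5,0,0,0,0,0]
    - [0.5,0,0,0,0,0]
    - [0.5,0,0,0,0,0]
    - [0,0,0,0,0,0]

```text
time: 17.08
tool_pos: [0.4997, 0.1714, 0.016]
tool_rot: [-0.0, 0.744, 0.669, 0.0]
contact_force: [0.8, -3.3, 2.1]
gripper_width: -0.0
grasp_force: 1.9
```

play_rows:
  commands:
    - [0.5,0,0,0,0,0]
    - [0.5,0,0,0,0,0]
    - [0.5,0,0,0,0,0]
    - [0,0,0,0,0,0]

```text
time: 17.42
tool_pos: [0.4998, 0.1729, 0.016]
tool_rot: [-0.0, 0.744, 0.669, 0.0]
contact_force: [0.5, -3.9, 2.5]
gripper_width: 0.002
grasp_force: 1.9
```

play_rows:
  commands:
    - [0.5,0,0,0,0,0]
    - [0.5,0,0,0,0,0]
    - [0.5,0,0,0,0,0]
    - [0,0,0,0,0,0]

```text
time: 17.75
tool_pos: [0.5, 0.1744, 0.016]
tool_rot: [-0.0, 0.744, 0.669, 0.0]
contact_force: [-0.2, -4.4, 2.6]
gripper_width: -0.003
grasp_force: 1.9
```

play_rows:
  commands:
    - [0.4,0,0,0,0,0]
    - [0.4,0,0,0,0,0]
    - [0.4,0,0,0,0,0]
    - [0,0,0,0,0,0]

```text
time: 18.08
tool_pos: [0.5001, 0.1755, 0.016]
tool_rot: [-0.0, 0.744, 0.669, 0.0]
contact_force: [0.3, -4.1, 2.6]
gripper_width: 0.002
grasp_force: 2.0
```

play_rows:
  commands:
    - [0.4,0,0,0,0,0]
    - [0.4,0,0,0,0,0]
    - [0.4,0,0,0,0,0]
    - [0,0,0,0,0,0]

```text
time: 18.42
tool_pos: [0.5002, 0.1764, 0.016]
tool_rot: [0.0, 0.744, 0.669, -0.0]
contact_force: [-0.4, -5.5, 2.8]
gripper_width: -0.001
grasp_force: 2.6
```

The force rises and the advance falls short: the contact is met. Half-millimetre steps now.

play_rows:
  commands:
    - [0.3,0,0,0,0,0]
    - [0.3,0,0,0,0,0]
    - [0,0,0,0,0,0]

```text
time: 18.67
tool_pos: [0.5002, 0.1765, 0.016]
tool_rot: [0.0, 0.744, 0.669, -0.001]
contact_force: [-1.2, -7.7, 4.5]
gripper_width: 0.001
grasp_force: 3.6
```

play_rows:
  commands:
    - [0.3,0,0,0,0,0]
    - [0.3,0,0,0,0,0]
    - [0,0,0,0,0,0]

```text
time: 18.92
tool_pos: [0.5002, 0.1766, 0.016]
tool_rot: [0.001, 0.743, 0.669, -0.001]
contact_force: [-1.0, -9.0, 4.6]
gripper_width: -0.003
grasp_force: 4.5
```

play_rows:
  commands:
    - [0.3,0,0,0,0,0]
    - [0.3,0,0,0,0,0]
    - [0,0,0,0,0,0]

```text
time: 19.17
tool_pos: [0.5002, 0.1767, 0.016]
tool_rot: [0.001, 0.743, 0.669, -0.002]
contact_force: [-0.5, -11.0, 6.1]
gripper_width: -0.001
grasp_force: 5.4
```

About 11 N push. Hold it over a second.

play_rows:
  commands:
    - [0,0,0,0,0,0]
    - [0,0,0,0,0,0]
    - [0,0,0,0,0,0]
    - [0,0,0,0,0,0]
    - [0,0,0,0,0,0]

```text
time: 19.58
tool_pos: [0.5002, 0.1767, 0.016]
tool_rot: [0.001, 0.743, 0.669, -0.002]
contact_force: [-0.8, -11.0, 5.3]
gripper_width: 0.002
grasp_force: 5.4
```

play_rows:
  commands:
    - [0,0,0,0,0,0]
    - [0,0,0,0,0,0]
    - [0,0,0,0,0,0]
    - [0,0,0,0,0,0]
    - [0,0,0,0,0,0]

```text
time: 20.0
tool_pos: [0.5002, 0.1767, 0.016]
tool_rot: [0.001, 0.743, 0.669, -0.002]
contact_force: [-1.7, -10.8, 4.5]
gripper_width: 0.002
grasp_force: 5.4
```

play_rows:
  commands:
    - [0,0,0,0,0,0]
    - [0,0,0,0,0,0]
    - [0,0,0,0,0,0]
    - [0,0,0,0,0,0]
    - [0,0,0,0,0,0]

```text
time: 20.42
tool_pos: [0.5002, 0.1767, 0.0161]
tool_rot: [0.001, 0.743, 0.669, -0.002]
contact_force: [-1.0, -11.4, 5.5]
gripper_width: 0.0
grasp_force: 5.4
```

Part of the push goes into groove friction, because the finger also bears down about 5 N. I'll ease the height slightly, push to about 13 N total (contact still below 15 N), and hold again.

play_rows:
  commands:
    - [0,0,-0.2,0,0,0]
    - [0.3,0,-0.2,0,0,0]
    - [0.3,0,0,0,0,0]
    - [0,0,0,0,0,0]

```text
time: 20.75
tool_pos: [0.5002, 0.177, 0.0161]
tool_rot: [0.001, 0.743, 0.669, -0.002]
contact_force: [-0.1, -12.0, 4.1]
gripper_width: 0.001
grasp_force: 5.8
```

play_rows:
  commands:
    - [0,0,0,0,0,0]
    - [0,0,0,0,0,0]
    - [0,0,0,0,0,0]
    - [0,0,0,0,0,0]
    - [0,0,0,0,0,0]

```text
time: 21.17
tool_pos: [0.5002, 0.1769, 0.0161]
tool_rot: [0.001, 0.743, 0.669, -0.002]
contact_force: [-0.2, -12.4, 3.2]
gripper_width: -0.002
grasp_force: 5.8
```

play_rows:
  commands:
    - [0,0,0,0,0,0]
    - [0,0,0,0,0,0]
    - [0,0,0,0,0,0]
    - [0,0,0,0,0,0]
    - [0,0,0,0,0,0]

```text
time: 21.58
tool_pos: [0.5002, 0.177, 0.0161]
tool_rot: [0.001, 0.743, 0.669, -0.002]
contact_force: [-0.8, -12.5, 3.7]
gripper_width: -0.001
grasp_force: 5.8
```

Pressed and held at about 12.4 N total. Back off gently, then up and away.

play_rows:
  commands:
    - [-0.5,0,0,0,0,0]
    - [-0.5,0,0,0,0,0]
    - [-0.5,0,0,0,0,0]
    - [-0.5,0,0,0,0,0]
    - [-0.5,0,0,0,0,0]

```text
time: 22.0
tool_pos: [0.5001, 0.1767, 0.0161]
tool_rot: [-0.0, 0.744, 0.669, 0.0]
contact_force: [0.6, -1.7, -1.0]
gripper_width: 0.0
grasp_force: 1.1
```

play_rows:
  commands:
    - [-1,0,0,0,0,0]
    - [-2,0,0,0,0,0]
    - [-4,0,0,0,0,0]
    - [-8,0,0,0,0,0]
    - [-10,0,0,0,0,0]

```text
time: 22.42
tool_pos: [0.4973, 0.1515, 0.0163]
tool_rot: [-0.0, 0.743, 0.669, 0.0]
contact_force: [-0.9, 0.4, -0.6]
gripper_width: 0.002
grasp_force: 0.0
```

play_rows:
  commands:
    - [0,0,-10,0,0,0]
    - [0,0,-25,0,0,0]
    - [-20,0,-35,0,0,0]
    - [-40,0,-35,0,0,0]
    - [-40,0,0,0,0,0]

```text
time: 22.83
tool_pos: [0.4924, 0.0608, 0.1221]
tool_rot: [0.004, 0.743, 0.67, 0.005]
contact_force: [1.7, -0.4, -0.5]
gripper_width: 0.001
grasp_force: 0.0
```

play_rows:
  commands:
    - [-40,0,0,0,0,0]
    - [-40,0,0,0,0,0]
    - [-20,0,0,0,0,0]
    - [0,0,0,0,0,0]
    - [0,0,0,0,0,0]

```text
time: 23.25
tool_pos: [0.4773, -0.0396, 0.1146]
tool_rot: [0.0, 0.745, 0.667, 0.001]
contact_force: [-0.0, 0.3, -1.0]
gripper_width: 0.001
grasp_force: 0.0
```

```bash
python3 -c "
from h import *
s=imaging.grab_frame('scene');f=imaging.grab_frame('top')
cv2.imwrite('pics/c9.png',np.vstack([crop(s,280,140,80,45,8),crop(f,145,178,80,28,8)]))"
```

```text
(no output)
```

View pics/c9.png

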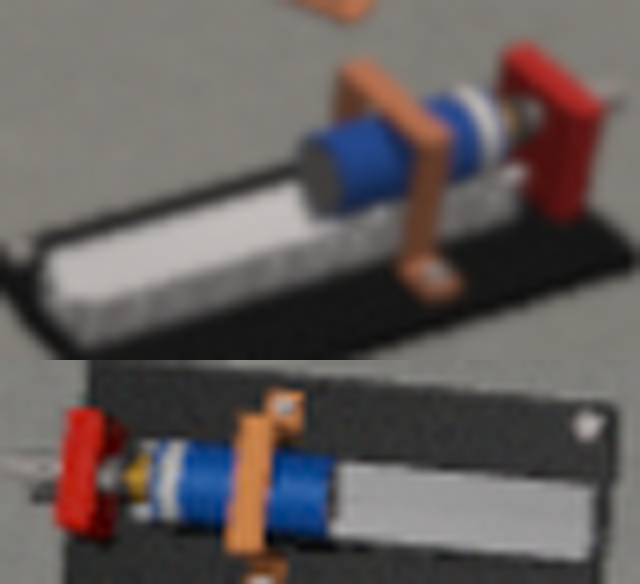

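The blue cell lies straight in the groove under the strap, with its button against the brass contact (top crop (145,475), scene crop (515,120)), and the arm is clear. Handing in.

```bash
python3 -c "
from plant import manip
print(manip.job_done())"
```

```text
the job is handed in; nothing more can be done
None
```

The blue cell lies in the V groove under the strap with its button against the stop's contact. It was held at about 11–12 N of total push, some of it groove friction, for over two seconds, then released. The job is handed in, but no verdict came back.

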